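# Secure the thermometer case in its holder

### The job

Put the thermometer away securely: push the blue thermometer case along its holder until it is fully home against the end stop, then swing the hinged steel clip arm over it until it rests fully down in its catch, and only after that slide the orange lock knob along to its end stop, so that its tongue lies over the clip. Leave the case, the clip and the lock like that, and leave the jar, cup, spray bottle and tin standing where they are.

Things in the scene. Friction and masses are not known exactly. Their poses are not given: they have to be found in the camera images.
- holder: White plastic holder fixed on the glass shelf (shelf top 8 mm above the work surface). Plate spans x -86..60, y -110..90 mm, 6 mm thick. Origin: plate's underside, on the trough's centre line; z up. Trough along y: rails to z = 20 mm, inner faces at x = +-21.5, y -80..70. Clip hinged on the +x side, its steel catch (cheeks 30 mm apart, tops z = 36) at x = -48, y = 0; lock on the -x side.
- stop (a point): Middle of the inner face of the end stop that closes the trough's +y end: x = 0, y = +70, z = 21 mm in the holder's frame. White wall 55 mm wide, 12 mm thick, top at z = 36 mm. Axes as the holder's.
- case: Blue thermometer case, loose in the trough on the plate, 160 mm long along its y. Slim part 36 wide, 22 high (y -80..30); thick cap 38 wide, 34 high (y 30..80). Origin: centre of underside, mid-length. Starts 30 to 60 mm short of home, sticking out at the holder's -y end, cap in the clip's way. Home: cap's end face on the end stop, origin at y = -10 mm in the holder's frame.
- clip (a joint): Clip arm angle (rad) about an axis along the holder's y: 0 = closed, lying level across the case with its tip in the catch; about 1.57 = straight up; starts at 1.75 to 2.2, leaning outward to the holder's +x side. Stiff: it stays where it is left (about 1 N at mid-arm moves it).
- clip_hinge (a point): Hinge of the clip: on the axis at mid-width, at x = +40, y = 0, z = 35 mm in the holder's frame.
- clip_tip (a point): Upper face of the free end of the steel clip arm, at mid-width, 86 mm from the hinge. The arm is a flat steel strip 24 mm wide (along the holder's y) and 6 mm thick, with a nose 16 mm long bent down at its tip. Closed, its top face is at z = 38 mm in the holder's frame and this point at x = -46, y = 0.
- lock (a joint): Travel of the orange lock (m): 0 = unlocked end, 0.045 = end stop, locked, tongue over the clip's tip. Grows towards the holder's +y. Starts at 0 to 0.012. Sliding friction about 1.5 N.
- lock_top (a point): Top centre of the orange lock knob, at x = -66, y = -78 + travel, z = 63 mm in the holder's frame. Knob 20 mm (x) by 14 mm (y) in its upper 20 mm, below that a block 24 mm (x) by 18 mm (y) down to the plate; a flat tongue 4 mm thick at z = 39 to 43 mm reaches 52 mm from the knob's centre towards +y.
- jar: Closed white pill jar, 56 mm across, 80 mm high, loose, standing. Origin: centre of the underside. Not to be disturbed.
- cup: Clear plastic measuring cup, 60 mm across, 62 mm high, loose, standing. Origin: centre of the underside. Not to be disturbed.
- spray: Green nasal spray bottle with a narrow nozzle, 42 mm across, 104 mm high, loose, standing. Origin: centre of the underside. Not to be disturbed.
- tin: Flat round aluminium tin with a press lid, 75 mm across, 26 mm high, loose. Origin: centre of the underside. Not to be disturbed.

How it is judged:
On the way, in this order (a step that is already met when the one before it is completed fails the run):
1. the case is fully home (within 4 mm of the end stop) (y of case in the frame of holder above -0.014 m), for 0.2 s.
2. then the clip is down in its catch (within 0.06 rad), the case still home (y of case in the frame of holder above -0.014 m and value of joint clip below 0.06 rad), for 0.2 s.
3. then the lock is at its end stop (within 3 mm) (all of step 2 and value of joint lock above 0.042 m), for 0.2 s.
At the end, for the whole second after the job is handed in: The case lies flat (within 0.1 rad) in the trough at rest, within 4 mm of its end stop; the clip arm is within 0.06 rad of closed; the lock is within 3 mm of its end stop; jar, cup, spray bottle and tin are upright (within 0.2 rad) and within 30 mm of where they stood (all of step 3 and angle between case's own z axis and vertical below 0.1 rad and linear speed of case below 0.01 m/s and distance of each of jar, cup, spray, tin from where it was at the start of the episode below 0.03 m and angle between each of jar, cup, spray, tin's own z axis and vertical below 0.2 rad); the robot touches nothing.
It fails at once if the jar is shifted by more than 30 mm or tipped over (distance of jar from where it was at the start of the episode above 0.03 m or angle between jar's own z axis and vertical above 0.35 rad).
It fails at once if the cup is shifted by more than 30 mm or tipped over (distance of cup from where it was at the start of the episode above 0.03 m or angle between cup's own z axis and vertical above 0.35 rad).
It fails at once if the spray is shifted by more than 30 mm or tipped over (distance of spray from where it was at the start of the episode above 0.03 m or angle between spray's own z axis and vertical above 0.35 rad).
It fails at once if the tin is shifted by more than 30 mm or tipped over (distance of tin from where it was at the start of the episode above 0.03 m or angle between tin's own z axis and vertical above 0.35 rad).
It also fails if it takes over 48 s, if anything falls off the work surface, if the arm or the gripper's body presses on something with over 40 N, if the wrist force passes 120 N, or if a joint passes its speed limit or range.

### The arm

A 6-joint arm with a two-finger parallel gripper is mounted at the origin on the work surface. World frame = base frame: x ahead of the robot, y to its left, z up, the work surface at z = 0. Lengths are in m, angles in rad, forces in N, time in s.
With the tool pointing down it reaches from about 0.25 to 0.725 m from the base axis. Payload 4 kg.
Tool frame: the origin (TCP) lies at the very end of the fingers, on their centre line; the grasp point (between the pads) lies behind it (r.hold_point_z is the z of the grasp point in the tool frame, in m); z points along the fingers, y is the line along which they close (so a half turn about z gives the same grasp; the last joint's range is limited). The gripper opens to 85 mm and grips with 20 to 120 N. Pads are 22 mm wide; open, the fingers measure 114 mm over their backs; the gripper's body (76 mm by 85 mm) begins 54 mm behind the grasp point. The pads swing forward as they close: fully open they stand 13 mm farther back than shut.
Start: joints at [-1.258, 0.241, 0.005, 1.335, 0, 1.571], TCP at [0.154, -0.476, 0.231] pointing down, gripper open.
Joint ranges: [-2.72, 2.72], [-1.05, 1.87], [-1.09, 1.28], [-1.99, 2.15], [-1.42, 1.44], [-3.14, 3.14]. Speed limits (rad/s): [2.79, 2.79, 3.14, 3.14, 3.14, 3.14].

### API

Orientations are given as a rotation vector (axis times angle).
In Python, from workcell import observe, optics, job, r gives the robot as it stands.
- The arm moves only by the shell command python3 -m pendant 'ROWS'. ROWS is JSON, a list of rows, each a list of 3 entries, a list of its own where there are three numbers: the closure, from -1 (fully open) to 1 (shut), then the shift along the tool's x, y, z in units of 500 mm (1.0 is 500 mm), then the turn about the tool's z in units of 120 degrees (1.0 is 120 degrees). In form: [[jaw, [tx, ty, tz], twist], ...]. A call has exactly 8 rows; each row is the pose to reach, as a shift and turn from the pose commanded when the call began, along the tool's axes at that moment; what a row does not reach only later rows make up. A row lasts 1/12 s, in which the tool goes at most 41.7 mm and 7.16 degrees, less where a joint would pass 70% of its speed; a pose out of reach is approached as far as the arm can. A call with a number of a shift or a turn outside -1 to 1 is refused whole. A call with a gripper value outside its range is refused whole. The fingers move at their own pace and stop on an object; the grip force is fixed at half the most. Time passes only in rows, so rows that repeat a pose let the fingers close, or fill a call up. It gives the time, the measured TCP pose, the force, the opening and the grip force at its end, in the units of the state.
- observe(): the state, without advancing time (a new reading comes with each control period).
- optics.capture(name): name is "scene" or "side" or "wrist"; returns a dict with "img" (480x640x3 uint8, blue, green, red), "depth" (480x640 float32, m along the optical axis (not along the pixel's ray), 0 where there is no reading), "vfov" (degrees; the focal length in pixels is half the picture's height over the tangent of half this angle, whatever the lens; pixels are square), "cx", "cy" (the principal point, pixels), "xyz" and "orientation" of the camera in the world. Camera axes: x right, y down, z forward; pixel columns grow to the right and rows downward; lengths in m; the calibration is good to about 2 mm. A picture is of the moment at which its call begins.
- job.finish_job(): hands the job in; it is judged then, once.
The state is a dict: "t": time; "joint_pos": joint angles; "joint_vel": joint speeds; "joint_efforts": joint torques, N m; "position": TCP position; "orientation": TCP orientation; "ft_force": force on the tool from outside, world axes, zero at the start; "ft_torque": the same for the moment, N m; "finger_gap": finger opening in m; "grip_force": force on a finger pad.
Only numpy, scipy, OpenCV 4.12 (cv2) and the standard library are available. Lean on these libraries where they do the work, as an engineer would, in place of code of your own. Each camera call takes 0.05 s, during which the arm holds its last target. There are 200 camera calls.

## Working session

There is one attempt and no reset: what is moved stays moved. The work goes in short steps, Python scripts to look and compute and a shell command to move; the robot and the scene stay as the last step left them, time stands still between calls to the robot, and variables do not carry over. Pictures are saved under pics/ and viewed, at most 10 in all, crops included, and the job is handed in when it is done.

```bash
ls; mkdir -p pics
cat > h.py <<'E'
import numpy as np, cv2
from scipy.spatial.transform import Rotation as R
from workcell import observe, optics, job, r
def cap(n,save=None):
    c=optics.capture(n)
    if save: cv2.imwrite('pics/'+save,c['img'])
    o=np.array(c['orientation'],float)
    c['R']=R.from_rotvec(o).as_matrix() if o.size==3 else o
    c['f']=240/np.tan(np.radians(c['vfov'])/2)
    return c
def cloud(c):
    v,u=np.mgrid[:480,:640]; d=c['depth']
    P=np.stack([(u-c['cx'])/c['f']*d,(v-c['cy'])/c['f']*d,d],-1)
    return P@c['R'].T+np.array(c['xyz'])
def proj(c,p):
    q=(np.array(p)-c['xyz'])@c['R']; return q[:2]/q[2]*c['f']+[c['cx'],c['cy']]
def ray(c,u,v,z):
    d=c['R']@np.array([(u-c['cx'])/c['f'],(v-c['cy'])/c['f'],1]); o=np.array(c['xyz'])
    return o+d*(z-o[2])/d[2]
E
python3 - <<'E'
from h import *
print(observe(), r.hold_point_z)
ims=[]
for n in ['scene','side','wrist']:
    c=cap(n,n+'0.png'); print(n,c['xyz'],c['orientation'],c['vfov'],c['cx'],c['cy'],(c['depth']>0).mean())
    np.savez('/tmp/%s.npz'%n,**c)
E
```

```text
pics
{'t': 0.0, 'joint_pos': array([-1.25799437e+00,  2.41442847e-01,  3.73726528e-03,  1.33521735e+00,
       -4.51266260e-05,  1.57081363e+00]), 'joint_vel': array([ 0.00031127, -0.00026871, -0.00149045, -0.0017232 , -0.00092269,
       -0.00096792]), 'joint_efforts': array([ 1.49212665e-04, -3.72317934e+01,  2.52406955e+01,  1.69769931e-02,
       -2.83545211e-05,  4.06949141e-06]), 'position': array([ 0.15365497, -0.47513909,  0.23040303]), 'orientation': array([-3.10118335e+00, -4.88994566e-01,  5.89979601e-04]), 'ft_force': array([-0.50351992,  0.13543074,  1.07463567]), 'ft_torque': array([ 0.01961365,  0.02995593, -0.05326961]), 'grip_force': 0.0, 'finger_gap': 0.08519982953103233} -0.0187
scene [ 1.21894645 -0.11190387  0.66960659] [-1.83471065 -1.53172174  0.67349814] 52.3699065247239 317.8082002667135 242.164379178948 0.9959700520833333
side [0.07268535 0.75742559 0.5516522 ] [-0.69867007  2.35867476 -1.40946306] 47.892034719186825 322.5976020179888 247.48155316789934 0.9958919270833333
wrist [ 0.22538262 -0.45241265  0.37193001] [ 2.33662782 -1.70140576 -0.25733118] 71.9450170501727 321.9295021144495 236.7741830562264 0.9958951822916666
```

View pics/scene0.png

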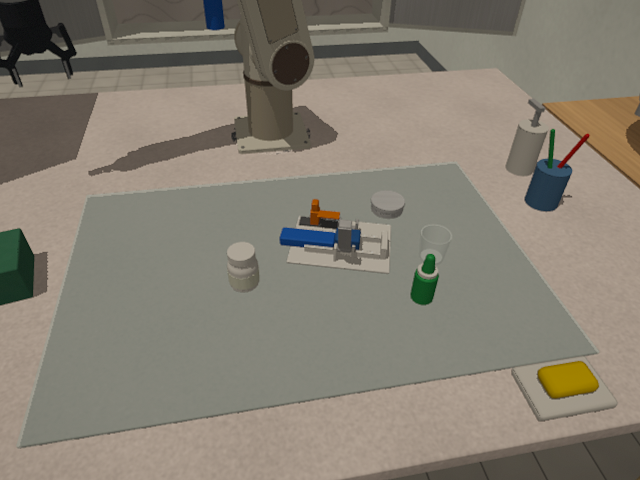

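View pics/side0.png

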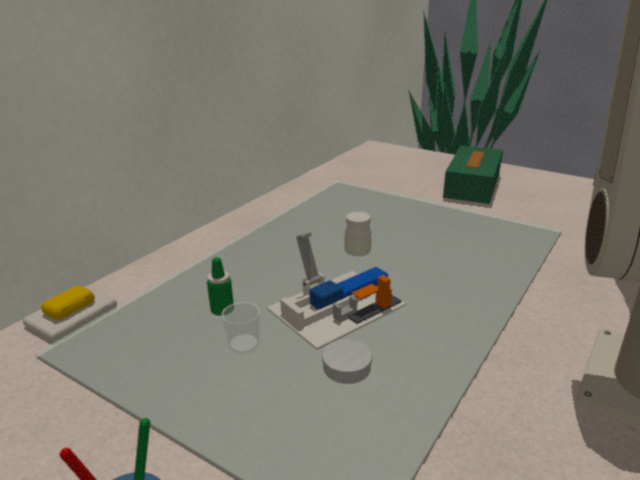

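Scene: the holder plate spans about (288..392, 218..270). The blue case runs (282,237) to (360,240), the orange knob top is at (315,204), the clip stands at about (345,235), and the end stop is near (385,242). The holder's +y points to image right. The side view agrees: stop end at (290,310), knob at (384,285).

```bash
cat > loc.py <<'E'
from h import *
def load(n):
    return dict(np.load('/tmp/%s.npz'%n))
out={}
for n in ['scene','side']:
    c=load(n); P=cloud(c); hsv=cv2.cvtColor(c['img'],cv2.COLOR_BGR2HSV)
    H,S,V=[hsv[...,i] for i in range(3)]
    roi=(P[...,0]>.3)&(P[...,0]<.75)&(P[...,1]>-.35)&(P[...,1]<.3)&(P[...,2]>.004)&(P[...,2]<.2)
    blue=roi&(H>100)&(H<125)&(S>150); org=roi&(H<20)&(S>170)
    # blue
    b=P[blue]; 
    print(n,'blue',b.min(0),b.max(0),len(b))
    bt=b[(b[:,2]>.030)&(b[:,2]<.039)]; 
    rect=cv2.minAreaRect(bt[:,:2].astype(np.float32)*1000); print(' slimtop mm',rect,np.median(bt[:,2]))
    bc=b[b[:,2]>.043]; print(' captop mm',cv2.minAreaRect(bc[:,:2].astype(np.float32)*1000),np.median(bc[:,2]))
    o=P[org]; ot=o[o[:,2]>.066]; print(' knobtop',(ot[:,:2].min(0)+ot[:,:2].max(0))/2,ot.mean(0),o[:,2].max(),len(ot), np.ptp(ot,axis=0))
    # plate
    w=roi&(S<60)&(V>140)&(P[...,2]>.0115)&(P[...,2]<.018)&(P[...,0]<.62)
    w=cv2.morphologyEx(w.astype(np.uint8),cv2.MORPH_OPEN,np.ones((2,2)))
    k,l,st,cc=cv2.connectedComponentsWithStats(w)
    for i in range(1,k):
        if st[i,4]>60: print(' white comp',st[i],P[l==i].mean(0), cv2.minAreaRect(P[l==i][:,:2].astype(np.float32)*1000))
    # stop top
    s=roi&(S<60)&(P[...,2]>.041)&(P[...,2]<.046)&(V>120)
    k,l,st,cc=cv2.connectedComponentsWithStats(s.astype(np.uint8))
    for i in range(1,k):
        if st[i,4]>12: print(' z44 comp',st[i],P[l==i].mean(0),cv2.minAreaRect(P[l==i][:,:2].astype(np.float32)*1000))
    cv2.imwrite('pics/%s_crop.png'%n,cv2.resize(c['img'][180:310,260:470] if n=='scene' else c['img'][190:390,200:420],None,fx=3.5 if n=='scene' else 2.9,fy=3.5 if n=='scene' else 2.9,interpolation=cv2.INTER_CUBIC))
E
python3 loc.py
```

```text
scene blue [ 0.45620163 -0.03715103  0.01805109] [0.53684003 0.11946075 0.05173924] 980
 slimtop mm ((494.5887756347656, 41.75251007080078), (156.55099487304688, 37.28383255004883), 71.05394744873047) 0.036086805129979804
 captop mm ((513.1934204101562, 91.88821411132812), (49.17753601074219, 36.259315490722656), 74.6944580078125) 0.04789281438271509
 knobtop [0.42608404 0.04423588] [0.42771325 0.0435034  0.07042984] 0.07302992865043789 41 [0.02013177 0.01457723 0.00692342]
 white comp [297 218  39  15 129] [0.44638896 0.03653746 0.01876008] ((449.67108154296875, 43.195674896240234), (92.75210571289062, 62.707923889160156), 64.79634094238281)
 white comp [359 223  33  18 352] [0.47476383 0.16339447 0.01973038] ((837.9202880859375, 46.864410400390625), (68.6488037109375, 822.70361328125), 72.1490707397461)
 white comp [363 242  18  12 169] [0.52312253 0.14347634 0.01642708] ((528.335693359375, 140.64410400390625), (33.644203186035156, 51.35578536987305), 71.90794372558594)
 white comp [ 288  248  103   26 1134] [0.55008628 0.0635915  0.0154882 ] ((864.6683349609375, -31.82215881347656
[... 1874 characters left out ...]
), 40.60331344604492)
 white comp [ 299  315   84   33 1027] [0.46234522 0.15590796 0.01494188] ((302.3423767089844, 442.63433837890625), (133.41319274902344, 767.81787109375), 26.255653381347656)
 z44 comp [280 297  24  17 129] [0.53281042 0.16419861 0.04418063] ((533.9484252929688, 163.34893798828125), (12.007055282592773, 55.471954345703125), 71.82676696777344)
 z44 comp [230 316  24   6  60] [0.57868414 0.23692624 0.04385877] ((578.7839965820312, 237.5644073486328), (36.56603240966797, 9.951017379760742), 43.81169509887695)
 z44 comp [225 329  34  10  74] [0.54915524 0.26995893 0.04354636] ((552.5435791015625, 268.2916259765625), (51.19127655029297, 19.99472427368164), 39.04157257080078)
```

View pics/scene_crop.png

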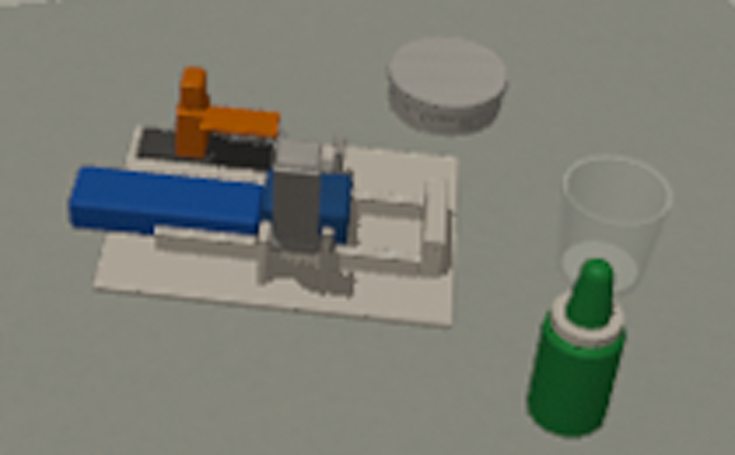

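The crop confirms it: the knob top is at about (315,200), the clip leans outward over the cap at (343,235), and the end stop lies at about (384,243). Two views agree on the holder: y axis at about 72°, origin about (0.511, 0.091), and a knob travel of about 8 mm. The case is about 40 mm short of home.

```bash
cat > fine.py <<'E'
from h import *
# refine yaw: case long edges & clip, in holder coords
A=np.radians(72.0); ey=np.array([np.cos(A),np.sin(A)]); ex=np.array([ey[1],-ey[0]])
O=np.array([.5345,.1629])-.076*ey
def toH(P): return np.stack([(P[...,:2]-O)@ex,(P[...,:2]-O)@ey,P[...,2]-.008],-1)
def toW(p): p=np.array(p,float); return np.r_[O+p[0]*ex+p[1]*ey,p[2]+.008]
def plan(p,yaw_align=True):
    """holder-frame mm -> tool units; prints shift & twist"""
    s=observe(); M=R.from_rotvec(s['orientation']).as_matrix()
    d=M.T@(toW(np.array(p)/1000)-s['position'])/.5
    ty=M[:2,1]; a=np.degrees(np.arctan2(ty[0]*ey[1]-ty[1]*ey[0],ty@ey)); a=(a+90)%180-90
    print('to',p,'shift',d.round(4),'twist',round(-a/120,4),'now H',(toH(s['position'])*1000).round(1),'F(H xyz)',(s['ft_force'][:2]@np.c_[ex,ey]).round(1),round(s['ft_force'][2],1),'q6',s['joint_pos'].round(2),'gap',round(s['finger_gap'],3),'t',round(s['t'],2))
E
python3 - <<'E'
from fine import *
for n in ['scene','side']:
    c=dict(np.load('/tmp/%s.npz'%n)); P=cloud(c); Hh=toH(P)*1000
    hsv=cv2.cvtColor(c['img'],cv2.COLOR_BGR2HSV); H,S,V=[hsv[...,i] for i in range(3)]
    roi=(abs(Hh[...,0])<150)&(abs(Hh[...,1])<150)
    blue=roi&(H>100)&(H<125)&(S>150); b=Hh[blue]; t=b[abs(b[:,2]-28)<2]; 
    print(n,'slim x range by y',[(y,t[abs(t[:,1]-y)<10][:,0].min().round(1),t[abs(t[:,1]-y)<10][:,0].max().round(1)) for y in(-110,-80,-50)],'yrange',np.percentile(b[:,1],[0,2,98,100]))
    g=Hh[roi&(S<60)&(Hh[...,2]>48)&(abs(Hh[...,1])<25)&(Hh[...,0]>0)]
    i=g[:,2].argmax(); print(' clip top',g[i],'n',len(g),'y',g[:,1].min(),g[:,1].max(), 'line', np.polyfit(g[:,2],g[:,0],1))
    gr=roi*0; 
    r2=(P[...,0]>.3)&(P[...,0]<.8)&(P[...,1]>-.3)&(P[...,1]<.4)&(P[...,2]>.02)
    q=P[r2&(H>50)&(H<80)&(S>150)]; print(' spray',(q.min(0)+q.max(0))/2)
plan([0,-160,100])
print(toW([0,-160,100]), toW([.1,0,.1]))
E
```

```text
scene slim x range by y [(-110, np.float64(-19.4), np.float64(15.3)), (-80, np.float64(-19.5), np.float64(17.4)), (-50, np.float64(-19.0), np.float64(18.0))] yrange [-130.0252822  -127.21662591   24.81980101   26.86661137]
 clip top [ 65.32140337   1.06698071 123.69048495] n 347 y -12.262312167525508 11.147948159916686 line [ 0.25988369 38.2198349 ]
 spray [0.66916814 0.19528149 0.06719224]
side slim x range by y [(-110, np.float64(-19.5), np.float64(12.0)), (-80, np.float64(-21.2), np.float64(10.4)), (-50, np.float64(-21.4), np.float64(11.6))] yrange [-128.13211305 -122.51868829   28.38135862   30.65178264]
 clip top [ 57.90318956   7.2533667  123.22088262] n 524 y -14.329628332822127 12.466561653064929 line [ 0.29447313 29.97354162]
 spray [0.65442731 0.20433607 0.06671057]
to [0, -160, 100] shift [ 0.8405 -0.5974  0.2462] twist 0.2993 now H [-164.9 -648.6  222.6] F(H xyz) [-0.2  0.6] -0.2 q6 [-1.26  0.24  0.    1.34 -0.    1.57] gap 0.085 t 0.15
[ -48.93170439 -152.0784229   100.008     ] [0.60612036 0.05971801 0.108     ]
```

```bash
python3 -m pendant '[[1,[0.08,-0.055,0],-0.055],[1,[0.16,-0.11,0],-0.11],[1,[0.22,-0.16,0.01],-0.165],[1,[0.29,-0.21,0.02],-0.22],[1,[0.36,-0.26,0.03],-0.275],[1,[0.42,-0.3,0.04],-0.33],[1,[0.48,-0.34,0.05],-0.38],[1,[0.53,-0.38,0.06],-0.43]]'; python3 -c "
from fine import *
plan([0,-165,100])"
```

```text
t: 0.82
position: [0.3487, -0.2114, 0.2011]
orientation: [2.575, 1.798, 0.001]
ft_force: [0.6, -0.5, 0.3]
finger_gap: -0.0
grip_force: 0.0
to [0, -165, 100] shift [0.3491 0.109  0.1863] twist 0.7321 now H [ -61.1 -337.4  193.1] F(H xyz) [ 0.7 -0.3] 0.3 q6 [-0.55  0.08 -0.27  1.22  0.    1.38] gap -0.0 t 0.82
```

```bash
python3 -m pendant '[[1,[0.05,0.015,0.02],-0.055],[1,[0.1,0.03,0.04],-0.11],[1,[0.15,0.045,0.06],-0.165],[1,[0.2,0.06,0.08],-0.22],[1,[0.25,0.075,0.1],-0.275],[1,[0.3,0.09,0.12],-0.33],[1,[0.33,0.1,0.14],-0.38],[1,[0.35,0.109,0.15],-0.43]]'; python3 -c "
from fine import *
plan([0,-165,60])"
```

```text
t: 1.48
position: [0.4598, -0.0667, 0.1248]
orientation: [-1.533, -2.74, 0.001]
ft_force: [-0.4, -0.2, 0.4]
finger_gap: -0.0
grip_force: 0.0
to [0, -165, 60] shift [0.0003 0.0009 0.1136] twist -0.3371 now H [-1.000e-01 -1.655e+02  1.168e+02] F(H xyz) [-0.3 -0.3] 0.4 q6 [-0.14  0.25 -0.27  1.05  0.    0.88] gap -0.0 t 1.48
```

```bash
python3 -m pendant '[[1,[0,0,0.02],-0.05],[1,[0,0,0.05],-0.1],[1,[0,0,0.08],-0.15],[1,[0,0,0.11],-0.2],[1,[0,0,0.14],-0.25],[1,[0,0,0.17],-0.3],[1,[0,0,0.19],-0.337],[1,[0,0,0.2],-0.337]]'; python3 -c "
from fine import *
plan([-1,-104,16])
cap('wrist','w1.png')"
```

```text
t: 2.15
position: [0.4584, -0.0683, 0.0247]
orientation: [-0.501, -3.098, 0.0]
ft_force: [-0.2, -0.3, 0.1]
finger_gap: -0.0
grip_force: 0.0
to [-1, -104, 16] shift [0.001  0.1268 0.0013] twist -0.003 now H [  -0.9 -167.4   16.7] F(H xyz) [-0.1 -0.3] 0.1 q6 [-0.15  0.38 -0.41  0.79 -0.    0.17] gap -0.0 t 2.15
```

View pics/w1.png

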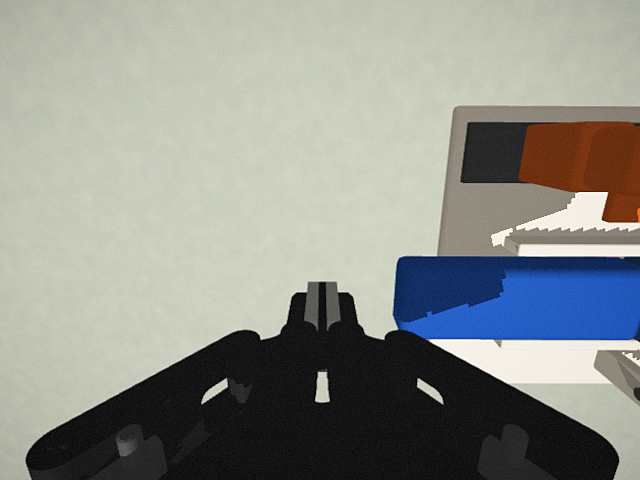

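The wrist view shows the closed tips at (322,290) in line with the case's end face (column about 397, rows 258–340), so I push along tool +y.

```bash
python3 -m pendant '[[1,[0,0.03,0],0],[1,[0,0.05,0],0],[1,[0,0.065,0],0],[1,[0,0.08,0],0],[1,[0,0.09,0],0],[1,[0,0.1,0],0],[1,[0,0.105,0],0],[1,[0,0.107,0],0]]'
cat > st.py <<'E'
from fine import *
import sys
plan([float(v) for v in sys.argv[1:4]])
for n in ['scene','side']:
    c=cap(n,None); Hh=toH(cloud(c))*1000
    hsv=cv2.cvtColor(c['img'],cv2.COLOR_BGR2HSV); H,S,V=[hsv[...,i] for i in range(3)]
    roi=(abs(Hh[...,0])<130)&(abs(Hh[...,1])<150)
    b=Hh[roi&(H>100)&(H<125)&(S>150)]; o=Hh[roi&(H<20)&(S>170)]; t=o[o[:,2]>58]
    k=Hh[roi&(S<60)&(abs(Hh[...,1])<14)&(Hh[...,2]>46)&(Hh[...,2]<125)&(Hh[...,0]>-60)]
    print(n,'blue y',np.percentile(b[:,1],[0,2,98,100]).round(1) if len(b) else 0,'knob',t.mean(0).round(1) if len(t) else 0,'clip n',len(k))
E
python3 st.py 0 -100 16
```

```text
t: 2.87
position: [0.4771, -0.0176, 0.0266]
orientation: [0.503, 3.1, -0.001]
ft_force: [-1.1, -2.1, 2.9]
finger_gap: -0.0
grip_force: 1.2
to [0.0, -100.0, 16.0] shift [0.0026 0.0268 0.0052] twist -0.0035 now H [   1.2 -113.4   18.6] F(H xyz) [-0.4 -2.3] 2.9 q6 [-0.04  0.39 -0.37  0.81 -0.    0.28] gap -0.0 t 2.87
scene blue y [-105.7  -97.3   55.2   57.6] knob [ 12.5 -62.8  92.7] clip n 345
side blue y [-150.   -94.6   58.7   60.3] knob [-67.2 -69.3  72.5] clip n 548
```

```bash
python3 -m pendant '[[1,[0,0.004,0.001],0],[1,[0,0.008,0.002],0],[1,[0,0.012,0.003],0],[1,[0,0.016,0.003],0],[1,[0,0.019,0.003],0],[1,[0,0.022,0.003],0],[1,[0,0.025,0.003],0],[1,[0,0.025,0.003],0]]'; python3 st.py 0 -100 16
```

```text
t: 3.63
position: [0.48, -0.0073, 0.0247]
orientation: [-0.504, -3.1, 0.006]
ft_force: [-2.4, -6.4, 3.3]
finger_gap: -0.0
grip_force: 3.4
to [0.0, -100.0, 16.0] shift [0.0016 0.0055 0.0013] twist -0.004 now H [   0.8 -102.7   16.7] F(H xyz) [-0.3 -6.9] 3.3 q6 [-0.01  0.4  -0.36  0.81 -0.    0.31] gap -0.0 t 3.63
scene blue y [-90.3 -85.6  66.7  69.1] knob [-19.6 -66.6  76.6] clip n 340
side blue y [-114.6  -83.4   66.8   69.7] knob [-70.9 -67.6  62. ] clip n 547
```

```bash
python3 -m pendant '[[1,[0,0.002,0],0],[1,[0,0.004,0],0],[1,[0,0.006,0],0],[1,[0,0.008,0],0],[1,[0,0.008,0],0],[1,[0,0.008,0],0],[1,[0,0.008,0],0],[1,[0,0.008,0],0]]'; python3 st.py 0 -125 60
```

```text
t: 4.4
position: [0.4801, -0.0069, 0.0247]
orientation: [-0.508, -3.098, 0.017]
ft_force: [-4.4, -13.9, 5.5]
finger_gap: -0.0003
grip_force: 8.3
to [0.0, -125.0, 60.0] shift [ 0.0009 -0.0464 -0.0861] twist -0.0053 now H [   0.7 -102.3   16.7] F(H xyz) [  0.1 -14.6] 5.5 q6 [-0.01  0.4  -0.36  0.81 -0.01  0.32] gap -0.0 t 4.4
scene blue y [-89.5 -86.3  66.9  69.1] knob [-22.7 -62.6  75.7] clip n 346
side blue y [-112.   -84.6   66.7   68.9] knob [-70.4 -67.7  68.3] clip n 545
```

Case home: it advanced only 0.4 mm while the force rose to about 14.6 N, and the blue far end reads about y=69. Back off, rise, and go round to the clip's outer side.

```bash
python3 -m pendant '[[1,[0,-0.04,0],0],[1,[0,-0.05,-0.06],0],[1,[0,-0.05,-0.13],0],[1,[0,-0.05,-0.2],0],[1,[-0.05,-0.04,-0.27],0],[1,[-0.12,0,-0.27],0],[1,[-0.19,0.06,-0.27],0],[1,[-0.22,0.12,-0.27],0]]'; python3 st.py 105 0 85
```

```text
t: 5.17
position: [0.6087, 0.0192, 0.161]
orientation: [0.508, 3.096, 0.002]
ft_force: [0.1, -0.4, -0.5]
finger_gap: 0.0
grip_force: 0.0
to [105.0, 0.0, 85.0] shift [0.0214 0.0749 0.1361] twist -0.0052 now H [115.  -37.7 153. ] F(H xyz) [ 0.2 -0.3] -0.5 q6 [0.03 0.49 0.18 1.26 0.   0.36] gap 0.0 t 5.17
scene blue y [-87.7 -85.2  66.2  68.3] knob [121.7 -51.2 172.5] clip n 346
side blue y [-86.2 -81.6  67.1  70.5] knob [-66.2 -66.5  70. ] clip n 545
```

```bash
python3 -m pendant '[[1,[0,0.04,0],0],[1,[0.01,0.07,0.03],0],[1,[0.01,0.07,0.07],0],[1,[0.01,0.07,0.1],0],[1,[0.01,0.07,0.12],0],[1,[0.01,0.07,0.13],0],[1,[0.01,0.07,0.13],0],[1,[0.01,0.07,0.13],0]]'; python3 -c "
from fine import *
plan([40,-2,85])
c=cap('side','s2.png');cv2.imwrite('pics/s2c.png',cv2.resize(c['img'][150:370,200:440],None,fx=2.5,fy=2.5))"
```

```text
t: 5.93
position: [0.6117, 0.0546, 0.0952]
orientation: [0.504, 3.101, 0.0]
ft_force: [-0.1, 0.5, 1.3]
finger_gap: -0.0
grip_force: 0.0
to [40, -2, 85] shift [0.1337 0.0013 0.0043] twist -0.0038 now H [106.8  -3.2  87.2] F(H xyz) [-0.3  0.4] 1.3 q6 [0.09 0.55 0.1  1.12 0.   0.41] gap -0.0 t 5.93
```

View pics/s2c.png

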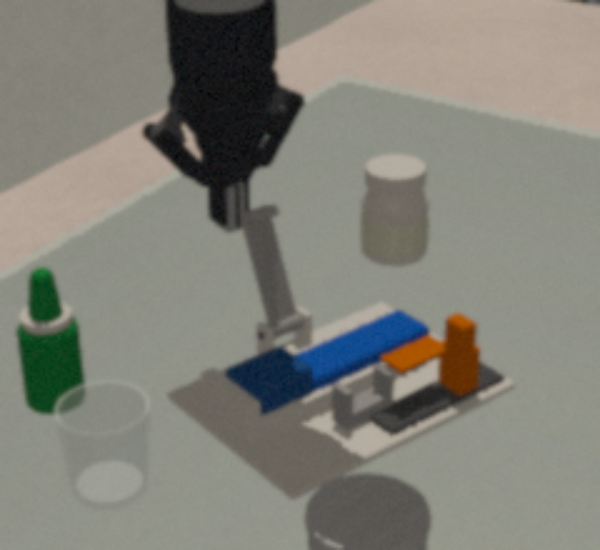

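The tool stands clear on the outer side of the clip (fingertip (230,215) in the crop, clip tip (262,210)). Swing the clip along the arc.

```bash
python3 -m pendant '[[1,[0.04,0,0],0],[1,[0.075,0,0],0],[1,[0.1,0,0],0],[1,[0.12,0,0],0],[1,[0.14,0,0.002],0],[1,[0.162,0,0.006],0],[1,[0.185,0,0.022],0],[1,[0.185,0,0.022],0]]'; python3 st.py -4 -3 38
```

```text
t: 6.65
position: [0.5226, 0.0844, 0.0844]
orientation: [-0.502, -3.101, -0.001]
ft_force: [-0.7, -0.5, -0.3]
finger_gap: -0.0001
grip_force: 0.0
to [-4.0, -3.0, 38.0] shift [ 0.0338 -0.0015  0.0768] twist -0.0034 now H [12.9 -2.4 76.4] F(H xyz) [-0.5 -0.7] -0.3 q6 [ 0.16  0.41 -0.16  1.    0.    0.48] gap -0.0 t 6.65
scene blue y [-87.8 -85.2  66.6  68.9] knob [-51.6 -62.2  68.6] clip n 479
side blue y [-86.4 -82.1  67.2  70.3] knob [-71.3 -68.   62. ] clip n 570
```

```bash
python3 -m pendant '[[1,[0.01,0,0.011],0],[1,[0.019,0,0.023],0],[1,[0.026,0,0.036],0],[1,[0.031,0,0.048],0],[1,[0.034,0,0.06],0],[1,[0.036,0,0.068],0],[1,[0.037,0,0.074],0],[1,[0.037,0,0.076],0]]'; python3 st.py -5 -3 38
```

```text
t: 7.42
position: [0.5057, 0.0897, 0.0459]
orientation: [-0.503, -3.1, 0.001]
ft_force: [-3.8, -0.7, 12.4]
finger_gap: -0.0002
grip_force: 6.2
to [-5.0, -3.0, 38.0] shift [ 0.0004 -0.001  -0.0001] twist -0.0037 now H [-4.8 -2.5 37.9] F(H xyz) [-3.4 -1.8] 12.4 q6 [ 0.18  0.43 -0.25  0.89 -0.    0.5 ] gap -0.0 t 7.42
scene blue y [-88.  -85.3  66.7  69.1] knob [-34.5 -58.6  76.4] clip n 401
side blue y [-86.4 -82.3  67.5  69.8] knob [-69.7 -66.9  66.8] clip n 523
```

```bash
python3 -m pendant '[[1,[0.01,0,0.001],0],[1,[0.02,0,0.002],0],[1,[0.03,0,0.003],0],[1,[0.036,0,0.004],0],[1,[0.036,0,0.005],0],[1,[0.036,0,0.006],0],[1,[0.036,0,0.006],0],[1,[0.036,0,0.006],0]]'; python3 -c "
from fine import *
plan([-66,-100,47])"; python3 -m pendant '[[1,[0.036,0,-0.01],0],[1,[0.036,0,-0.05],0],[1,[0.036,0,-0.1],0],[1,[0.036,-0.04,-0.12],0],[1,[0.06,-0.1,-0.12],0],[1,[0.09,-0.16,-0.12],0],[1,[0.12,-0.2,-0.12],0],[1,[0.12,-0.2,-0.12],0]]'; python3 -c "
from fine import *
plan([-66,-105,47])
c=cap('side');cv2.imwrite('pics/s3c.png',cv2.resize(c['img'][220:370,250:430],None,fx=3.5,fy=3.5))
for n in ['scene','side']:
    c=cap(n); P=toH(cloud(c))*1000; S=cv2.cvtColor(c['img'],cv2.COLOR_BGR2HSV)[...,1]
    m=(abs(P[...,1])<9)&(P[...,0]>-45)&(P[...,0]<35)&(P[...,2]>20)&(P[...,2]<110)&(S<70)
    q=P[m]; print(n,len(q),[(x,np.median(q[abs(q[:,0]-x)<6][:,2]).round(1)) for x in (-35,-20,0,20)])
"
```

```text
t: 8.18
position: [0.4929, 0.0956, 0.0458]
orientation: [0.503, 3.093, 0.002]
ft_force: [1.8, -1.9, 15.0]
finger_gap: 0.0002
grip_force: 7.3
to [-66, -100, 47] shift [ 0.0927 -0.1989 -0.0197] twist -0.0039 now H [-18.7  -0.9  37.8] F(H xyz) [ 2.3 -1.3] 15.0 q6 [ 0.19  0.4  -0.29  0.87 -0.    0.51] gap 0.0 t 8.18
t: 8.85
position: [0.3948, 0.0177, 0.1016]
orientation: [-0.507, -3.094, 0.003]
ft_force: [-0.8, 0.8, 0.0]
finger_gap: 0.0001
grip_force: 0.0
to [-66, -105, 47] shift [-0.0445  0.0013  0.093 ] twist -0.0051 now H [ -88.  -105.3   93.6] F(H xyz) [-1.   0.5] 0.0 q6 [ 0.05  0.15 -0.47  0.96 -0.    0.37] gap 0.0 t 8.85
scene 230 [(-35, np.float64(38.4)), (-20, np.float64(38.8)), (0, np.float64(38.4)), (20, np.float64(39.0))]
side 266 [(-35, np.float64(38.3)), (-20, np.float64(38.4)), (0, np.float64(38.6)), (20, np.float64(38.6))]
```

View pics/s3c.png

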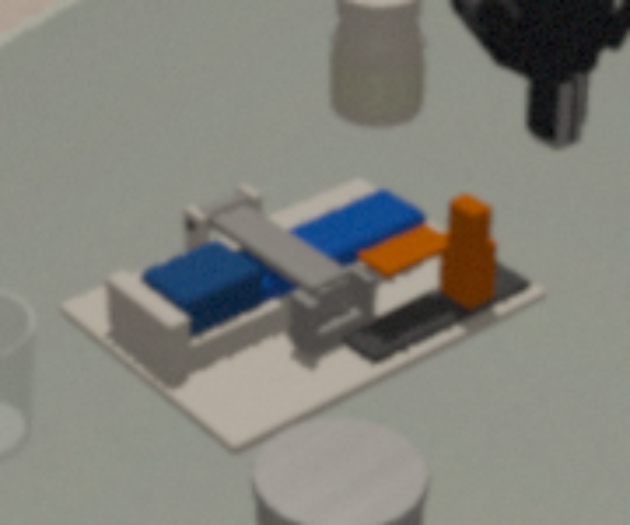

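The picture shows the clip level across the case (from (215,210) to (345,285)) in the catch, and depth gives its top at a uniform 38.4 mm, so it is closed. Next, the lock.

```bash
python3 -m pendant '[[1,[-0.02,0,0.02],0],[1,[-0.043,0,0.05],0],[1,[-0.043,0,0.075],0],[1,[-0.043,0,0.09],0],[1,[-0.043,0.012,0.092],0],[1,[-0.043,0.025,0.092],0],[1,[-0.043,0.04,0.092],0],[1,[-0.043,0.04,0.092],0]]'; python3 st.py -66 -52 47
```

```text
t: 9.67
position: [0.4283, 0.0333, 0.0573]
orientation: [0.5, 3.1, 0.001]
ft_force: [-0.4, -1.1, -0.0]
finger_gap: -0.0
grip_force: 0.0
to [-66.0, -52.0, 47.0] shift [0.0104 0.056  0.0047] twist -0.0027 now H [-61.  -80.   49.3] F(H xyz) [-0.1 -1.2] -0.0 q6 [ 0.08  0.27 -0.46  0.84  0.    0.4 ] gap -0.0 t 9.67
scene blue y [-87.8 -85.2  66.8  69. ] knob [-64.5 -59.6  62.3] clip n 0
side blue y [-87.3 -82.3  67.4  69.5] knob [-71.8 -57.8  72.7] clip n 0
```

```bash
python3 -m pendant '[[1,[0.002,0.01,0],0],[1,[0.004,0.02,0],0],[1,[0.004,0.03,0],0],[1,[0.004,0.04,0],0],[1,[0.004,0.048,0],0],[1,[0.004,0.054,0],0],[1,[0.004,0.06,0],0],[1,[0.004,0.06,0],0]]'; python3 st.py -66 -52 47
```

```text
t: 10.43
position: [0.4348, 0.0605, 0.0568]
orientation: [-0.503, -3.101, 0.004]
ft_force: [-0.4, -4.5, 2.4]
finger_gap: -0.0003
grip_force: 2.1
to [-66.0, -52.0, 47.0] shift [0.0056 0.0004 0.0036] twist -0.0036 now H [-63.2 -52.2  48.8] F(H xyz) [ 1.  -4.4] 2.4 q6 [ 0.14  0.29 -0.43  0.85 -0.    0.46] gap -0.0 t 10.43
scene blue y [-88.1 -85.3  66.7  69.1] knob [-63.7 -32.6  62.5] clip n 28
side blue y [-87.8 -80.8  67.3  69.5] knob [-71.7 -31.1  72.7] clip n 14
```

```bash
python3 -m pendant '[[1,[0,0.002,0],0],[1,[0,0.004,0],0],[1,[0,0.006,0],0],[1,[0,0.008,0],0],[1,[0,0.009,0],0],[1,[0,0.009,0],0],[1,[0,0.009,0],0],[1,[0,0.009,0],0]]'; python3 st.py -66 -52 47;  python3 -m pendant '[[1,[0,-0.01,0],0],[1,[0,-0.04,0],0],[1,[0,-0.08,0],0],[1,[0,-0.1,-0.05],0],[1,[0,-0.1,-0.12],0],[1,[0,-0.1,-0.2],0],[1,[0,-0.1,-0.2],0],[1,[0,-0.1,-0.2],0]]'; python3 st.py 0 0 100; python3 -c "
from fine import *
c=cap('side');cv2.imwrite('pics/s4c.png',cv2.resize(c['img'][190:390,190:430],None,fx=3,fy=3))
for n in ['scene','side']:
    c=cap(n); P=toH(cloud(c))*1000; S=cv2.cvtColor(c['img'],cv2.COLOR_BGR2HSV)[...,1]
    m=(abs(P[...,1])<9)&(P[...,0]>-45)&(P[...,0]<35)&(P[...,2]>20)&(P[...,2]<110)&(S<70)
    q=P[m]; print(n,len(q),[(x,np.median(q[abs(q[:,0]-x)<6][:,2]).round(1)) for x in (-35,-20,0,20)])
"
```

```text
t: 11.2
position: [0.435, 0.0612, 0.0568]
orientation: [-0.508, -3.099, 0.014]
ft_force: [-3.9, -15.2, 7.7]
finger_gap: -0.0005
grip_force: 7.7
to [-66.0, -52.0, 47.0] shift [ 0.0056 -0.0011  0.0036] twist -0.005 now H [-63.2 -51.5  48.8] F(H xyz) [  1.  -15.6] 7.7 q6 [ 0.15  0.29 -0.43  0.86 -0.01  0.47] gap -0.0 t 11.2
scene blue y [-87.9 -85.3  66.7  69.1] knob [-64.3 -32.2  62.4] clip n 40
side blue y [-86.  -80.1  67.3  69.5] knob [-70.4 -30.2  62.7] clip n 14
t: 11.97
position: [0.4229, 0.0185, 0.1591]
orientation: [0.502, 3.095, 0.005]
ft_force: [-0.8, 0.1, -0.2]
finger_gap: 0.0003
grip_force: 0.0
to [0.0, 0.0, 100.0] shift [-0.1211  0.1921  0.1037] twist -0.0036 now H [-61.5 -95.8 151.1] F(H xyz) [-0.8 -0.2] -0.2 q6 [ 0.04  0.13 -0.32  1.11  0.    0.36] gap 0.0 t 11.97
scene blue y [-87.9 -85.2  66.7  69.1] knob [-64.  -31.8  63. ] clip n 0
side blue y [-107.1  -82.7   67.2   69.5] knob [-71.  -30.   64.4] clip n 0
scene 234 [(-35, np.float64(38.7)), (-20, np.float64(38.4)), (0, np.float64(38.9)), (20, np.float64(38.2))]
side 249 [(-35, np.float64(39.2)), (-20, np.float64(38.2)), (0, np.float64(38.9)), (20, np.float64(38.7))]
```

View pics/s4c.png

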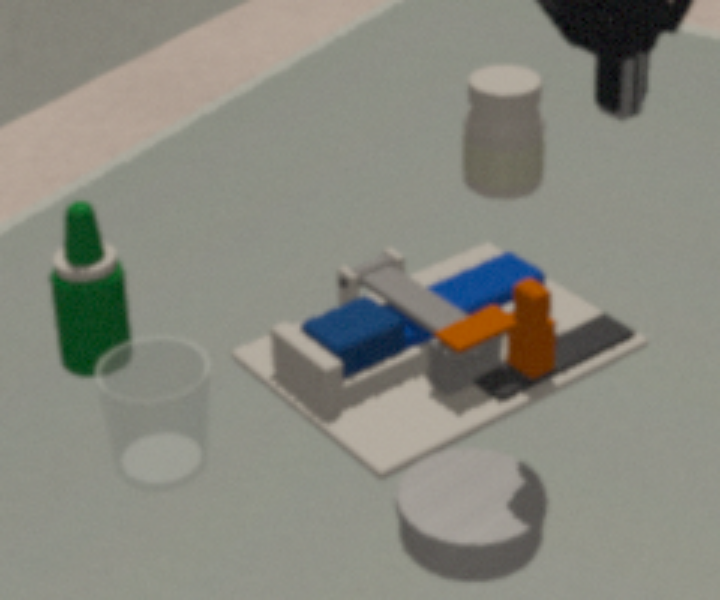

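The case is home, the clip is closed, and the tongue (475,328) lies over the clip. The lock stopped hard at about 15 N with the knob at y≈-32. The jar, cup, spray bottle and tin stand untouched, and the tool is clear.

```bash
python3 -c "
from workcell import job
print(job.finish_job())"
```

```text
the job is handed in; nothing more can be done
None
```

Job handed in at about 12 s; the hand-in returned no verdict, but by my last measurements the case is home, the clip is down in its catch, the lock is at its end stop with its tongue over the clip, and the jar, cup, spray bottle and tin look undisturbed.

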